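# Put the studio tins away by length

### The arm

A 6-joint arm with a two-finger parallel gripper is mounted at the origin on the work surface. World frame = base frame: x ahead of the robot, y to its left, z up, the work surface at z = 0. Lengths are in mm, angles in degrees, forces in N, time in s.
With the tool pointing down it reaches from about 250 to 850 mm from the base axis. Payload 12.5 kg.
Tool frame: the origin (TCP) lies at the very end of the fingers, on their centre line; the grasp point (between the pads) lies behind it (manip.grasp_offset is the z of the grasp point in the tool frame, in mm); z points along the fingers, y is the line along which they close (so a half turn about z gives the same grasp; the last joint's range is limited). The gripper opens to 93 mm and grips with 3 to 60 N. Pads are 15 mm wide; open, the fingers measure 128 mm over their backs; the gripper's body (75 mm by 188 mm) begins 65 mm behind the grasp point.
Start: joints at [-77.269, 20.094, 94.641, -0, 65.266, -4.847], TCP at [166.125, -524.296, 192.033] pointing down, gripper open.
Joint ranges: [-157.81, 157.81], [-45, 120.19], [0.68, 151.7], [-89.99, 269.99], [4.06, 180], [-164.3, 164.3]. Speed limits (degrees/s): [127.2, 127.2, 159.86, 180, 180, 180].

### API

Orientations are given as [roll, pitch, yaw] about the fixed x, y, z axes, in that order (R = Rz(yaw) Ry(pitch) Rx(roll)).
In Python, from rig import manip gives the robot as it stands.
- The arm moves only by the shell command python3 -m crank 'ROWS' [FORCE]. ROWS is JSON, a list that holds one entry, the list of rows, each a list of 5 numbers: the shift along the tool's x, y, z scaled (see below), then the turn about the tool's z scaled (see below), then the closure, from 0 (fully open) to 1 (shut). A call has 1 to 5 rows; each row is the pose to reach, as a shift and turn from the pose commanded when the call began, along the tool's axes at that moment; what a row does not reach only later rows make up. The controller multiplies each number of a shift by 0.5 m and each number of a turn by 60 degrees. A row lasts 1/8 s, in which the tool goes at most 62.5 mm and 10.7 degrees, less where a joint would pass 70% of its speed; a pose out of reach is approached as far as the arm can. A call with a number of a shift or a turn outside -1 to 1 is refused whole. A call with a gripper value outside its range is refused whole. The fingers move at their own pace and stop on an object; FORCE is the grip in N (left out, the last holds). Time passes only in rows, so rows that repeat a pose let the fingers close. It gives the time, the measured TCP pose, the force, the opening and the grip force at its end, in the units of the state.
- manip.get_obs(): the state, without advancing time (a new reading comes with each control period).
- manip.read_camera(name): name is "side" or "top" or "wrist"; returns a dict with "img" (384x512x3 uint8, blue, green, red), "fx", "fy", "cx", "cy" (pixels), "rvec" (rotation vector, rad) and "tvec" (3), from world to camera coordinates, as OpenCV has them; the wrist camera has in their place "T_tool_cam" (4x4, takes a point from camera to tool coordinates, whose origin is the TCP and whose axes are the flange's). Camera axes: x right, y down, z forward; pixel columns grow to the right and rows downward; lengths in mm; the calibration is good to about 2 mm. The wrist camera is an equidistant fisheye: a pixel r from the principal point sees the ray r / f radians off the axis. A picture is of the moment at which its call begins: read the wrist's pose just before it. There is no depth.
- manip.close_job(): hands the job in; it is judged then, once.
The state is a dict: "time": time; "joint_positions": joint angles; "qvel": joint speeds; "effort": joint torques, N m; "position": TCP position; "eef_rot": TCP orientation; "contact_force": force on the tool from outside, world axes, zero at the start; "ft_torque": the same for the moment, N m; "gripper_width": finger opening in mm; "grasp_force": force on a finger pad.
Only numpy, scipy, OpenCV 4.12 (cv2) and the standard library are available. Lean on these libraries where they do the work, as an engineer would, in place of code of your own. Each camera call takes 0.05 s, during which the arm holds its last target. There are 200 camera calls.

### The job

Put the three metal tins that stand packed together on the dark mat away, each in the wooden tray made for its length (shortest tin in the shortest tray, longest in the longest), lying flat inside the rim with the lid up. They stand too close for fingers between them, so slide one out lengthwise first if you need room. Leave the round jars alone.

Things in the scene. Friction and masses are not known exactly. Their poses are not given: they have to be found in the camera images.
- tin_short_c (a point): The short tin: a closed flat-sided bare-metal tin with its lid on, 92 mm long (its x axis), 36 mm wide (y), 45 mm high (z, up), about 100 to 270 g. The point is its centre, half-way up (22.5 mm above its underside). All three tins are the same metal and section: tell them by length. It slides on the mat when pushed on an end.
- tin_medium_c (a point): The medium tin: a closed flat-sided bare-metal tin with its lid on, 112 mm long (its x axis), 36 mm wide (y), 45 mm high (z, up), about 100 to 270 g. The point is its centre, half-way up (22.5 mm above its underside). All three tins are the same metal and section: tell them by length. It slides on the mat when pushed on an end.
- tin_long_c (a point): The long tin: a closed flat-sided bare-metal tin with its lid on, 132 mm long (its x axis), 36 mm wide (y), 45 mm high (z, up), about 100 to 270 g. The point is its centre, half-way up (22.5 mm above its underside). All three tins are the same metal and section: tell them by length. It slides on the mat when pushed on an end.
- mat: Flat dark rubber mat, 300 (x) x 200 (y) x 3 mm, fixed; origin at its underside's centre. At the start the tins stand side by side on it, lengthwise along its x, their centres at x = 0 and 38 mm apart in y (the one in the middle of the row at the mat's centre), so 2 mm lies between neighbours; which tin is where varies. Both ends of the row are clear.
- tray_short_in (a point): The tray for the short tin: a fixed shallow rectangular wooden tray, inside 110 mm long (x axis) by 54 mm wide (y), 9 mm more than its tin all round; outside 122 by 66 mm, rim 6 mm above the inner floor. The point is the centre of the inner floor, 4 mm above the table; z is up. A tin seated in it has its centre 22.5 mm above this point.
- tray_medium_in (a point): The tray for the medium tin: a fixed shallow rectangular wooden tray, inside 130 mm long (x axis) by 54 mm wide (y), 9 mm more than its tin all round; outside 142 by 66 mm, rim 6 mm above the inner floor. The point is the centre of the inner floor, 4 mm above the table; z is up. A tin seated in it has its centre 22.5 mm above this point.
- tray_long_in (a point): The tray for the long tin: a fixed shallow rectangular wooden tray, inside 150 mm long (x axis) by 54 mm wide (y), 9 mm more than its tin all round; outside 162 by 66 mm, rim 6 mm above the inner floor. The point is the centre of the inner floor, 4 mm above the table; z is up. A tin seated in it has its centre 22.5 mm above this point.
- jar_a_c (a point): Bystander, to be left alone: round glass jar with a black lid, 60 mm across, 70 mm high; the point is its centre, half-way up.
- jar_b_c (a point): Bystander, to be left alone: round amber jar with a white lid, 52 mm across, 60 mm high; the point is its centre, half-way up.
- jar_c_c (a point): Bystander, to be left alone: round glass jar with a metal lid and a paper band, 64 mm across, 65 mm high; the point is its centre, half-way up.
Things that resemble listed ones, but are neither listed nor needed, are in the scene too. Leave any red look-alike of the part that bears tin_short_c alone. What is shaped like the part that bears tray_short_in but green is not meant.

How it is judged (in metres and radians):
At the end, for the whole second after the job is handed in: Each tin lies in the tray of its own length: centre within 14 mm of the tray's centre, seated on the tray's floor within 4 mm in height, lengthwise within 0.25 rad of the tray (either way round), lid up and level within 0.1 rad, released and at rest (horizontal distance between tin_short_c and tray_short_in below 0.014 m and z of tin_short_c in the frame of tray_short_in between 0.0185 and 0.0265 m and angle between the x axis of tin_short_c and the x axis of tray_short_in, either way round below 0.25 rad and angle between each of tin_short_c, tin_medium_c, tin_long_c's own z axis and vertical below 0.1 rad and linear speed of each of tin_short, tin_medium, tin_long below 0.02 m/s and angular speed of each of tin_short, tin_medium, tin_long below 0.2 rad/s and horizontal distance between tin_medium_c and tray_medium_in below 0.014 m and z of tin_medium_c in the frame of tray_medium_in between 0.0185 and 0.0265 m and angle between the x axis of tin_medium_c and the x axis of tray_medium_in, either way round below 0.25 rad and horizontal distance between tin_long_c and tray_long_in below 0.014 m and z of tin_long_c in the frame of tray_long_in between 0.0185 and 0.0265 m and angle between the x axis of tin_long_c and the x axis of tray_long_in, either way round below 0.25 rad); the robot touches nothing.
It fails at once if the bystander jar_a is moved more than 20 mm or tipped (distance of jar_a_c from where it was at the start of the episode above 0.02 m or angle between jar_a_c's own z axis and vertical above 0.3 rad).
It fails at once if the bystander jar_b is moved more than 20 mm or tipped (distance of jar_b_c from where it was at the start of the episode above 0.02 m or angle between jar_b_c's own z axis and vertical above 0.3 rad).
It fails at once if the bystander jar_c is moved more than 20 mm or tipped (distance of jar_c_c from where it was at the start of the episode above 0.02 m or angle between jar_c_c's own z axis and vertical above 0.3 rad).
It also fails if it takes over 102 s, if anything falls off the work surface, if the arm or the gripper's body presses on something with over 40 N, if the wrist force passes 120 N, or if a joint passes its speed limit or range.

## Working session

There is one attempt and no reset: what is moved stays moved. The work goes in short steps, Python scripts to look and compute and a shell command to move; the robot and the scene stay as the last step left them, time stands still between calls to the robot, and variables do not carry over. Pictures are saved under pics/ and viewed, at most 14 in all, crops included, and the job is handed in when it is done.

```bash
mkdir -p pics; ls; python3 - <<'E'
from rig import manip
import cv2,numpy as np
o=manip.get_obs();print({k:np.round(v,2).tolist() for k,v in o.items()}, manip.grasp_offset)
for n in("top","side"):
    c=manip.read_camera(n);cv2.imwrite(f"pics/{n}0.png",c["img"])
    R=cv2.Rodrigues(np.array(c["rvec"],float))[0];print(n,c["fx"],c["cx"],c["cy"],(-R.T@np.array(c["tvec"]).ravel()).round(),R.round(2).tolist())
E
```

```text
pics
{'time': 0.0, 'joint_positions': [-77.27, 20.12, 94.68, -0.0, 65.27, -4.85], 'qvel': [-0.05, 0.05, 0.05, -0.09, 0.06, -0.12], 'effort': [0.0, -49.73, -28.53, 0.07, 0.03, -0.0], 'position': [166.04, -523.94, 191.52], 'eef_rot': [-179.93, -0.0, 17.58], 'contact_force': [0.36, -0.12, -0.39], 'ft_torque': [-0.07, -0.01, 0.0], 'grasp_force': 0.0, 'gripper_width': 92.78} -18.8
top 395.33329697414877 256.8258337431806 189.08906494567165 [ 465.   61. 1362.] [[-0.03, -1.0, -0.01], [-1.0, 0.03, -0.07], [0.07, 0.01, -1.0]]
side 449.6263087501819 264.58720050482526 188.5739059936572 [295. 955. 816.] [[-0.96, -0.29, 0.02], [-0.2, 0.61, -0.77], [0.21, -0.74, -0.64]]
```

View pics/top0.png

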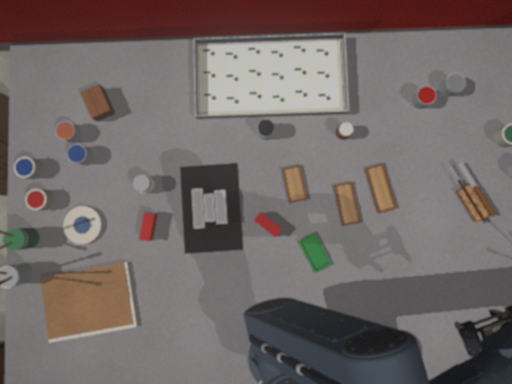

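View pics/side0.png

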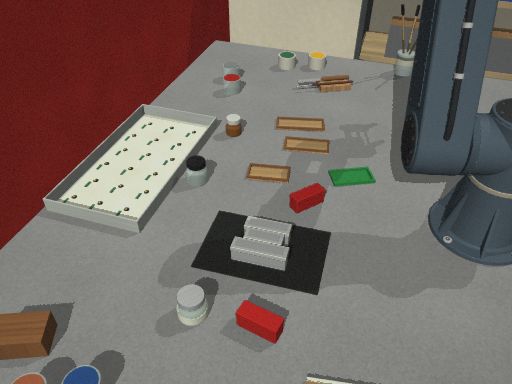

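The top view shows the dark mat at about (211,208), with three grey tins on it at columns 197, 209 and 221. The wooden trays are at (294,183), (347,203) and (381,188). The green tray at (315,252) and the red tins at (148,226) and (268,224) are decoys. The jars are at (143,184), (266,128) and (345,130). Next I'll measure.

```bash
cat > h.py <<'E'
from rig import manip
import cv2,numpy as np
def cast(c,px,z):
    R=cv2.Rodrigues(np.array(c["rvec"],float))[0];C=-R.T@np.array(c["tvec"],float).ravel()
    K=np.array([[c["fx"],0,c["cx"]],[0,c["fy"],c["cy"]],[0,0,1.]])
    d=(R.T@np.linalg.inv(K)@np.c_[np.reshape(px,(-1,2)),np.ones(np.size(px)//2)].T).T
    return C+d*((z-C[2])/d[:,2])[:,None]
def rect(P):
    (cx,cy),(w,h),a=cv2.minAreaRect(P[:,:2].astype(np.float32))
    if w<h: w,h,a=h,w,a+90
    return np.round([cx,cy,w,h,(a+90)%180-90],1).tolist()
E
python3 - <<'E'
from h import *
for n in("top","side"):
    c=manip.read_camera(n);im=c["img"];S=4
    big=cv2.resize(im,None,fx=S,fy=S,interpolation=cv2.INTER_CUBIC);hsv=cv2.cvtColor(big,cv2.COLOR_BGR2HSV)
    def blobs(m,z,amin,tag):
        for k in cv2.findContours(m,cv2.RETR_EXTERNAL,cv2.CHAIN_APPROX_NONE)[0]:
            A=cv2.contourArea(k)/S/S
            if A>amin:
                p=(k.reshape(-1,2)+.5)/S-.5
                print(n,tag,p.mean(0).round(),round(A),rect(cast(c,p,z)))
    wood=cv2.inRange(hsv,(8,80,90),(22,255,255))
    blobs(wood,8,200,"wood")
    # mat: all dark plus tins, restricted
    m=cv2.inRange(hsv,(0,0,0),(179,255,50));x0,y0,x1,y1=(175,158,248,258) if n=="top" else (185,205,340,297)
    w=np.zeros_like(m);w[y0*S:y1*S,x0*S:x1*S]=255
    blobs(m&w,3,300,"mat")
    t=cv2.inRange(hsv,(0,0,95),(179,70,255))
    x0,y0,x1,y1=(188,180,232,238) if n=="top" else (225,212,297,275)
    w[:]=0;w[y0*S:y1*S,x0*S:x1*S]=255
    blobs(t&w,48,40,"tins")
    if n=="top":
        cv2.imwrite("pics/crop.png",cv2.resize(im[155:275,130:410],None,fx=2.8,fy=2.8,interpolation=cv2.INTER_CUBIC))
    for z,px in((70,[[143,181],[266,126],[345,128]]),) if n=="top" else ((70,[[190,295],[196,162],[233,118]]),): print(cast(c,px,z).round())
E
```

```text
top wood [ 86. 300.] 5184 [206.8, 668.3, 288.7, 208.3, -81.5]
top wood [469. 205.] 269 [488.5, -640.5, 123.4, 27.6, 28.7]
top wood [479. 200.] 444 [504.4, -676.7, 132.1, 47.1, 28.6]
top wood [347. 203.] 764 [507.3, -227.1, 139.9, 65.8, 9.8]
top wood [294. 183.] 627 [580.8, -50.7, 119.0, 64.7, 9.7]
top wood [380. 188.] 891 [556.5, -344.3, 160.0, 67.2, 13.5]
top wood [ 95. 101.] 565 [893.7, 637.0, 103.8, 72.3, 23.0]
top mat [208. 208.] 2062 [490.1, 236.6, 256.7, 190.7, 2.3]
top tins [208. 207.] 1182 [506.1, 238.6, 136.8, 117.0, 2.1]
[[ 598.  452.   70.]
 [ 769.   41.   70.]
 [ 753. -220.   70.]]
side wood [ 29. 380.] 229 [816.8, 683.8, 58.0, 18.6, 17.5]
side wood [ 23. 335.] 2049 [892.6, 610.6, 129.4, 98.4, -54.6]
side wood [268. 173.] 663 [577.6, -47.9, 122.8, 79.7, 10.1]
side wood [306. 145.] 614 [503.8, -224.2, 142.6, 81.2, 9.8]
side wood [300. 124.] 586 [552.4, -341.4, 162.8, 83.5, 13.8]
side wood [335.  87.] 211 [485.5, -645.3, 134.5, 58.4, 28.4]
side wood [377.  48.] 719 [368.0, -1110.7, 354.0, 155.0, -86.7]
side wood [406.  27.] 229 [272.7, -1387.6, 392.9, 138.7, 89.4]
side mat [263. 255.] 4997 [503.2, 237.9, 298.8, 201.6, 2.1]
side tins [266. 232.] 2692 [501.5, 249.5, 187.7, 169.8, -72.0]
[[ 589.  463.   70.]
 [ 759.   47.   70.]
 [ 743. -206.   70.]]
```

View pics/crop.png

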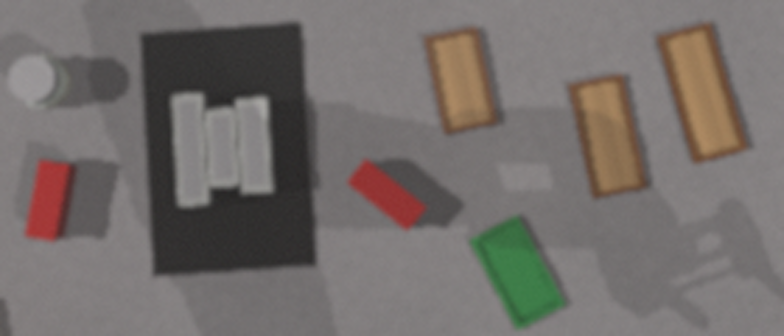

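The crop settles which is which.
- **Tins:** the long tin is at +y (left), the short one is in the middle, and the medium one is at -y (right). All are grey, unlike the red decoys.
- **Trays:** the measured outer lengths are 120 mm (short) at (579,-49), 141 mm (medium) at (505,-226) and 161 mm (long) at (554,-343).
- **Plan:** push the middle, short tin out along +x. That gives the fingers room at all three tins.

```bash
cat > plan.py <<'E'
import sys
from h import *
# usage: plan.py x y z yaw : row numbers from the present pose
x,y,z,yaw=map(float,sys.argv[1:5]);o=manip.get_obs();p=np.array(o["position"]);w=np.radians(o["eef_rot"][2])
d=np.array([x,y,z])-p
t=(o["eef_rot"][2]-yaw+180)%360-180
print("t",round(o["time"],2),"pos",p.round(1),"yaw",round(o["eef_rot"][2],2),"F",np.round(o["contact_force"],1),"w",round(o["gripper_width"],1))
print("row",np.round([(d[0]*np.cos(w)+d[1]*np.sin(w))/500,(d[0]*np.sin(w)-d[1]*np.cos(w))/500,-d[2]/500,t/60],4))
E
python3 plan.py 450 -100 192 77; python3 -m crank 2>&1 | head -5
```

```text
t 0.2 pos [ 166.1 -524.1  191.7] yaw 17.58 F [ 0.4 -0.4 -0.4] w 92.8
row [ 7.975e-01 -6.371e-01 -5.000e-04 -9.903e-01]
invalid input
```

```bash
for i in 1 2; do [ $i = 1 ] && python3 -m crank '[[[0.2,-0.15,0,-0.16,1],[0.4,-0.32,0,-0.33,1],[0.6,-0.48,0,-0.5,1],[0.8,-0.637,0,-0.66,1],[0.8,-0.637,0,-0.82,1]]]' 20; done;  python3 plan.py 423 235 120 92.2
```

```text
time: 0.82
position: [341.4, -263.4, 192.2]
eef_rot: [180.0, 0.0, 67.1]
contact_force: [1.3, -0.6, 0.3]
gripper_width: 47.6
grasp_force: 0.0
t 0.82 pos [ 341.4 -263.4  192.2] yaw 67.07 F [ 1.3 -0.6  0.3] w 47.6
row [ 0.9816 -0.2381  0.1443 -0.4188]
```

```bash
python3 -m crank '[[[0.2,-0.05,0,-0.1,1],[0.4,-0.1,0,-0.2,1],[0.6,-0.15,0,-0.3,1],[0.8,-0.2,0,-0.4,1],[0.98,-0.238,0,-0.42,1]]]';  python3 plan.py 423 235 120 92.2
```

```text
time: 1.45
position: [391.4, 45.3, 192.3]
eef_rot: [180.0, 0.0, 92.1]
contact_force: [2.1, -0.7, 0.7]
gripper_width: 0.8
grasp_force: 0.0
t 1.45 pos [391.4  45.3 192.3] yaw 92.08 F [ 2.1 -0.7  0.7] w 0.8
row [ 0.3769  0.0771  0.1445 -0.0019]
```

```bash
python3 -m crank '[[[0.1,0.02,0,0,1],[0.2,0.04,0.05,0,1],[0.3,0.06,0.1,0,1],[0.377,0.077,0.14,0,1],[0.377,0.077,0.14,0,1]]]';python3 -m crank '[[[0,0,0,0,1],[0,0,0,0,1]]]';  python3 plan.py 423 235 14 92.2
python3 - <<'E'
from h import *
cv2.imwrite("pics/w1.png",manip.read_camera("wrist")["img"])
E
```

```text
time: 2.08
position: [422.6, 234.5, 120.5]
eef_rot: [-179.9, 0.0, 92.1]
contact_force: [-0.7, -0.1, -0.2]
gripper_width: 0.8
grasp_force: 0.0
time: 2.33
position: [423.6, 232.2, 122.6]
eef_rot: [180.0, -0.0, 91.9]
contact_force: [0.8, -0.4, 1.1]
gripper_width: 0.2
grasp_force: 0.0
t 2.33 pos [423.6 232.2 122.6] yaw 91.92 F [ 0.8 -0.4  1.1] w 0.2
row [ 0.0056 -0.001   0.2173 -0.0047]
```

View pics/w1.png

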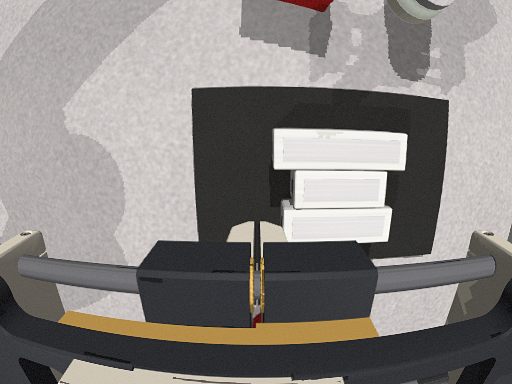

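The wrist view shows, from far to near, the long tin at (340,150), the short at (340,189) and the medium at (337,224). The closed fingers are at about (257,235), left of the row's -x end. I'll cast the tin-top corners to get the row's position.

```bash
cat >> h.py <<'E'
def wrist():
    o=manip.get_obs();c=manip.read_camera("wrist");return o,c
def wcast(o,c,px,z):
    from scipy.spatial.transform import Rotation as Ro
    T=np.eye(4);T[:3,:3]=Ro.from_euler("xyz",o["eef_rot"],degrees=True).as_matrix();T[:3,3]=o["position"]
    T=T@np.array(c["T_tool_cam"])
    q=(np.reshape(px,(-1,2))-[c["cx"],c["cy"]])/[c["fx"],c["fy"]];r=np.linalg.norm(q,axis=1)
    d=np.c_[q*(np.sin(r)/r)[:,None],np.cos(r)]@T[:3,:3].T;C=T[:3,3]
    return C+d*((z-C[2])/d[:,2])[:,None]
def tops(z=48,thr=200,amin=600,roi=None,S=4):
    # bright tin tops in the wrist view -> [x,y,l,w,yaw]; the outline includes visible sides
    o,c=wrist();g=cv2.cvtColor(c["img"],cv2.COLOR_BGR2GRAY)
    return o,c,g
E
python3 - <<'E'
from h import *
o,c=wrist()
P=wcast(o,c,[[274,129],[405,134],[275,168],[405,169],[293,171],[384,171],[296,207],[386,208],[284,208],[389,208]],48);print(P.round(1).tolist())
print(wcast(o,c,[[192,88],[447,100],[433,254]],3).round(1).tolist())
E
```

```text
[[437.0, 291.8, 48.0], [565.2, 296.5, 48.0], [439.4, 256.5, 48.0], [569.4, 262.0, 48.0], [456.0, 254.4, 48.0], [545.9, 258.7, 48.0], [461.1, 220.1, 48.0], [553.8, 221.4, 48.0], [449.8, 218.8, 48.0], [557.2, 221.4, 48.0]]
[[352.6, 331.6, 3.0], [646.8, 343.0, 3.0], [661.8, 144.7, 3.0]]
```

```bash
python3 -m crank '[[[0.005,0,0.1,-0.004,1],[0.005,0,0.2,-0.004,1],[0.005,0,0.216,-0.004,1],[0.005,0,0.216,-0.004,1]]]';  python3 plan.py 535 239.5 14 92.2
python3 -m crank '[[[0,0.02,0,0,1],[0,0.035,0,0,1],[0,0.05,0,0,1],[0,0.065,0,0,1],[0,0.08,0,0,1]]]';  python3 plan.py 535 239.5 14 92.2
```

```text
time: 2.92
position: [423.8, 235.4, 15.0]
eef_rot: [180.0, -0.0, 92.2]
contact_force: [0.3, 0.1, 0.6]
gripper_width: 0.5
grasp_force: 0.0
t 2.92 pos [423.8 235.4  15. ] yaw 92.2 F [0.3 0.1 0.6] w 0.5
row [-4.000e-04  2.226e-01  1.900e-03 -1.000e-04]
time: 3.55
position: [462.8, 236.9, 14.5]
eef_rot: [-179.9, 0.0, 92.2]
contact_force: [-7.2, 0.8, 11.3]
gripper_width: 0.7
grasp_force: 6.4
t 3.55 pos [462.8 236.9  14.5] yaw 92.21 F [-7.2  0.8 11.3] w 0.7
row [-0.0005  0.1445  0.001   0.0002]
```

```bash
python3 -m crank '[[[0,0.015,0,0,1],[0,0.03,0,0,1],[0,0.045,0,0,1],[0,0.06,0,0,1],[0,0.075,0,0,1]]]';  python3 plan.py 535 239.5 14 92.2
python3 -m crank '[[[0,0.015,0,0,1],[0,0.03,0,0,1],[0,0.045,0,0,1],[0,0.06,0,0,1],[0,0.066,0,0,1]]]';  python3 plan.py 535 239.5 14 92.2; python3 - <<'E'
from h import *
cv2.imwrite("pics/w2.png",manip.read_camera("wrist")["img"])
E
```

```text
time: 4.18
position: [500.4, 238.5, 14.5]
eef_rot: [-179.9, 0.0, 92.2]
contact_force: [-6.7, -0.7, 9.8]
gripper_width: 0.6
grasp_force: 5.7
t 4.17 pos [500.4 238.5  14.5] yaw 92.22 F [-6.7 -0.7  9.8] w 0.6
row [-0.0006  0.0692  0.001   0.0003]
time: 4.8
position: [533.7, 239.7, 14.5]
eef_rot: [-179.9, 0.0, 92.2]
contact_force: [-7.1, 0.3, 9.6]
gripper_width: 0.5
grasp_force: 5.7
t 4.8 pos [533.7 239.7  14.5] yaw 92.21 F [-7.1  0.3  9.6] w 0.5
row [-0.0006  0.0026  0.0011  0.0002]
```

View pics/w2.png

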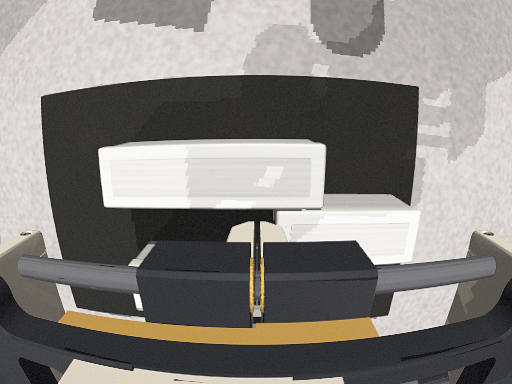

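The short tin is now pushed out, with its top at about (350,240), and the neighbours look undisturbed. I'll back off, rise, turn the tool and look straight down.

```bash
python3 -m crank '[[[0,-0.01,-0.02,0,1],[0,-0.01,-0.1,0,1],[0,-0.01,-0.2,0,1],[0,0,-0.3,0.15,0.5],[0,0.03,-0.3,0.3,0]]]'; python3 -m crank '[[[0,0,0,0.17,0],[0,0,0,0.34,0],[0,0,0,0.51,0],[0,0,0,0.68,0],[0,0,0,0.85,0]]]';python3 plan.py 560 241 170 2.2
```

```text
time: 5.48
position: [550.5, 241.0, 169.0]
eef_rot: [179.6, -0.2, 73.9]
contact_force: [0.9, -0.1, -0.3]
gripper_width: 15.8
grasp_force: 0.0
time: 6.1
position: [548.6, 240.3, 164.6]
eef_rot: [180.0, -0.0, 22.9]
contact_force: [0.6, -0.4, -0.5]
gripper_width: 65.3
grasp_force: 0.0
t 6.1 pos [548.6 240.3 164.6] yaw 22.89 F [ 0.6 -0.4 -0.5] w 65.3
row [ 0.0216  0.0076 -0.0107  0.3448]
```

```bash
python3 -m crank '[[[0.02,0.008,-0.05,0.17,0],[0.02,0.008,-0.05,0.345,0],[0.02,0.008,-0.05,0.345,0],[0.02,0.008,-0.05,0.345,0]]]';python3 plan.py 597 242 170 2.2; python3 - <<'E'
from h import *
cv2.imwrite("pics/w3.png",manip.read_camera("wrist")["img"])
E
```

```text
time: 6.6
position: [559.2, 240.5, 189.0]
eef_rot: [180.0, 0.0, 2.8]
contact_force: [0.2, -0.4, -1.1]
gripper_width: 93.1
grasp_force: 0.0
t 6.6 pos [559.2 240.5 189. ] yaw 2.76 F [ 0.2 -0.4 -1.1] w 93.1
row [0.0757 0.0007 0.038  0.0093]
```

View pics/w3.png

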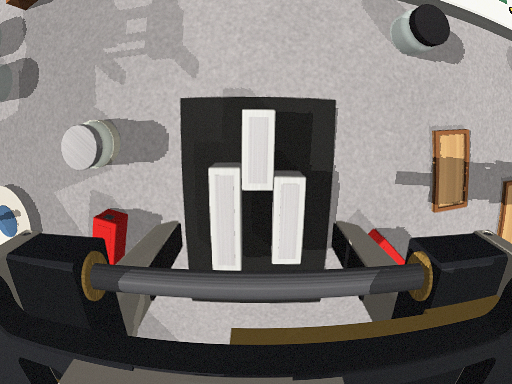

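From above, the tin-top corners are clear: short at (242,110)–(273,189), long at (209,167)–(241,270) and medium at (273,177)–(303,264). The short tray is at (451,169). Next I'll cast these.

```bash
python3 - <<'E'
from h import *
o,c=wrist()
for n,q,z in(("short",[[242,110],[274,110],[242,189],[272,189]],48),("long",[[209,168],[240,167],[213,270],[242,269]],48),("med",[[274,177],[305,177],[272,263],[302,264]],48),("tray",[[433,130],[468,129],[434,209],[468,211]],9)):
    P=wcast(o,c,q,z);print(n,rect(P),P.mean(0).round(1))
E
```

```text
short [591.5, 240.8, 90.2, 35.3, 2.3] [591.5 240.9  48. ]
long [504.2, 275.1, 132.3, 37.3, 2.9] [504.5 274.6  48. ]
med [506.5, 199.5, 112.2, 38.2, 3.0] [507.  199.7  48. ]
tray [576.4, -51.7, 133.4, 70.8, 11.5] [579.4 -50.4   9. ]
```

```bash
python3 -m crank '[[[0.03,0.001,0.05,0.01,0],[0.067,0.001,0.15,0.01,0],[0.067,0.001,0.25,0.01,0],[0.067,0.001,0.34,0.01,0],[0.067,0.001,0.35,0.01,0]]]';python3 plan.py 593 241 14 2.2
```

```text
time: 7.32
position: [590.9, 240.9, 11.2]
eef_rot: [179.9, 0.3, 2.0]
contact_force: [0.4, 0.0, 1.2]
gripper_width: 93.0
grasp_force: 0.0
t 7.33 pos [590.9 240.9  11.2] yaw 2.0 F [0.4 0.  1.2] w 93.0
row [ 0.0041 -0.0001 -0.0056 -0.0033]
```

```bash
python3 -m crank '[[[0.002,0,0,0,0.3],[0.002,0,0,0,0.6],[0.002,0,0,0,0.7],[0.002,0,0,0,0.7],[0.002,0,0,0,0.7]]]' 30;python3 -m crank '[[[0,0,0,0,0.75],[0,0,0,0,0.75]]]'; python3 plan.py 593 241 14 2.2
```

```text
time: 7.95
position: [594.0, 241.6, 14.3]
eef_rot: [-180.0, -0.0, 1.9]
contact_force: [-0.7, -0.8, -0.3]
gripper_width: 47.6
grasp_force: 0.0
time: 8.2
position: [594.0, 241.5, 14.1]
eef_rot: [180.0, -0.0, 1.9]
contact_force: [-0.1, -0.4, 2.0]
gripper_width: 35.3
grasp_force: 30.0
t 8.2 pos [594.  241.5  14.1] yaw 1.92 F [-0.1 -0.4  2. ] w 35.3
row [-0.0019  0.001   0.0002 -0.0047]
```

```bash
python3 -m crank '[[[0,0,-0.04,0,0.75],[0,0,-0.1,0,0.75],[0,0,-0.16,0,0.75],[0,0,-0.2,0,0.75],[0,0,-0.2,0,0.75]]]'; python3 plan.py 579 -49.5 110 9.9
```

```text
time: 8.82
position: [594.7, 241.8, 115.8]
eef_rot: [-180.0, -0.2, 1.9]
contact_force: [-0.1, 0.5, -2.0]
gripper_width: 35.6
grasp_force: 30.0
t 8.82 pos [594.7 241.8 115.8] yaw 1.92 F [-0.1  0.5 -2. ] w 35.6
row [-0.0509  0.5813  0.0117 -0.133 ]
```

```bash
python3 -m crank '[[[-0.005,0.06,0,-0.02,0.75],[-0.02,0.16,0,-0.05,0.75],[-0.03,0.26,0,-0.08,0.75],[-0.04,0.36,0,-0.1,0.75],[-0.05,0.46,0,-0.133,0.75]]]';python3 plan.py 579 -49.5 110 9.9; python3 -m crank '[[[0,0.05,0,0,0.75],[0,0.1,0,0,0.75],[0,0.12,0,0,0.75],[0,0.12,0,0,0.75]]]'; python3 plan.py 579 -49.5 70 9.9;python3 - <<'E'
from h import *
cv2.imwrite("pics/w4.png",manip.read_camera("wrist")["img"])
E
```

```text
time: 9.45
position: [575.7, 9.4, 112.9]
eef_rot: [-180.0, 0.1, 10.0]
contact_force: [0.4, 0.5, -1.2]
gripper_width: 35.6
grasp_force: 30.0
t 9.45 pos [575.7   9.4 112.9] yaw 9.96 F [ 0.4  0.5 -1.2] w 35.6
row [-0.0138  0.1171  0.0059  0.001 ]
time: 9.95
position: [586.6, -48.2, 113.4]
eef_rot: [-180.0, 0.1, 9.9]
contact_force: [0.6, -0.5, -0.3]
gripper_width: 35.9
grasp_force: 30.0
t 9.95 pos [586.6 -48.2 113.4] yaw 9.87 F [ 0.6 -0.5 -0.3] w 35.9
row [-0.0154 -0.0001  0.0867 -0.0006]
```

View pics/w4.png

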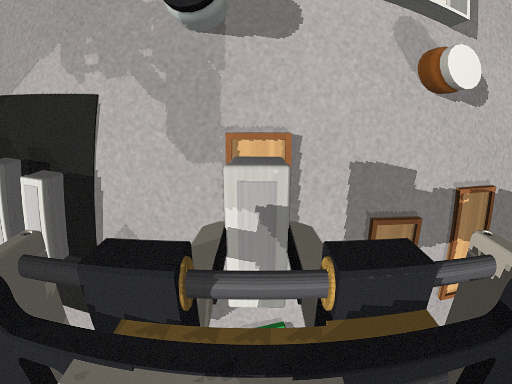

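The tin is held straight, with its front top edge at about (257,165). The tray's far rim corners are at (226,133) and (291,132). I'll compute the tin's offset in the grip and the tray's pose.

```bash
python3 - <<'E'
from h import *
o,c=wrist();print(np.array(c["T_tool_cam"]).round(2).tolist())
z=o["position"][2];w=np.radians(o["eef_rot"][2]);u=np.array([np.cos(w),np.sin(w)]);v=np.array([np.sin(w),-np.cos(w)])
for q,zz in(([[224,165],[289,165]],z-11+45),([[232,157],[284,157]],z-11),([[226,133],[291,132]],10)):
    P=wcast(o,c,q,zz)[:,:2]-np.array(o["position"])[:2];print((P@u).round(1),(P@v).round(1))
E
```

```text
[[0.0, -0.97, -0.25, 70.06], [1.0, 0.0, 0.0, -0.06], [-0.0, -0.25, 0.97, -191.06], [0.0, 0.0, 0.0, 1.0]]
[44.2 44.3] [-17.5  17.4]
[42.3 42.4] [-16.9  18.8]
[53.7 54.8] [-30.3  34. ]
```

```bash
python3 -m crank '[[[-0.011,0.002,0.03,0,0.75],[-0.011,0.002,0.08,0,0.75],[-0.011,0.002,0.13,0,0.75],[-0.011,0.002,0.16,0,0.75],[-0.011,0.002,0.16,0,0.75]]]';python3 -m crank '[[[0,0,0,0,0.75]]]'; python3 plan.py 581 -49.5 16 9.9
```

```text
time: 10.68
position: [580.8, -49.8, 32.9]
eef_rot: [-180.0, 0.1, 9.9]
contact_force: [-0.6, -1.0, -0.6]
gripper_width: 35.0
grasp_force: 30.0
time: 10.8
position: [582.1, -50.1, 34.7]
eef_rot: [180.0, -0.1, 9.9]
contact_force: [0.7, -0.3, -1.1]
gripper_width: 35.4
grasp_force: 30.0
t 10.8 pos [582.1 -50.1  34.7] yaw 9.91 F [ 0.7 -0.3 -1.1] w 35.4
row [-0.002  -0.0016  0.0374  0.0001]
```

```bash
python3 -m crank '[[[0,-0.001,0.02,0,0.75],[0,-0.001,0.034,0,0.75],[0,-0.001,0.037,0,0.75],[0,-0.001,0.038,0,0.75],[0,-0.001,0.038,0,0.75]]]';python3 plan.py 581 -49.5 16 9.9
python3 -m crank '[[[0,0,0,0,0.6],[0,0,0,0,0.4],[0,0,0,0,0.3],[0,0,0,0,0.3],[0,0,-0.05,0,0.3]]]'; python3 -m crank '[[[0,0,-0.1,0,0.3],[0,0,-0.2,0,0.3],[-0.02,0,-0.25,0,0.3],[-0.04,0,-0.25,0,0.3]]]';python3 plan.py 507 199.5 180 2.4
python3 - <<'E'
from h import *
cv2.imwrite("pics/w5.png",manip.read_camera("wrist")["img"])
E
```

```text
time: 11.42
position: [581.8, -49.7, 15.1]
eef_rot: [180.0, -0.0, 9.9]
contact_force: [0.0, 0.2, -0.3]
gripper_width: 35.8
grasp_force: 30.0
t 11.43 pos [581.8 -49.7  15.1] yaw 9.9 F [ 0.   0.2 -0.3] w 35.8
row [-0.0015 -0.0007 -0.0017 -0.    ]
time: 12.05
position: [580.4, -49.5, 38.9]
eef_rot: [-179.9, 0.2, 9.9]
contact_force: [0.1, -0.1, -0.3]
gripper_width: 64.6
grasp_force: 0.0
time: 12.55
position: [562.4, -53.3, 166.6]
eef_rot: [179.9, -0.2, 9.9]
contact_force: [-0.2, -0.1, -1.0]
gripper_width: 65.0
grasp_force: 0.0
t 12.55 pos [562.4 -53.3 166.6] yaw 9.91 F [-0.2 -0.1 -1. ] w 65.0
row [-0.0222 -0.5171 -0.0269  0.1251]
```

View pics/w5.png

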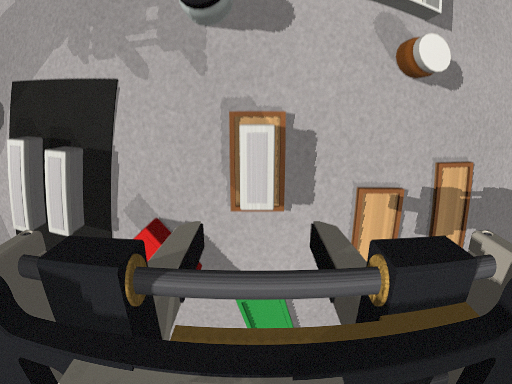

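The short tin sits inside the short tray, with its top spanning (239,126)–(273,210) and the tray rim (230,112)–(285,211). I'll check the offset.

```bash
python3 - <<'E'
from h import *
o,c=wrist()
for n,q,z in(("short",[[239,125],[274,125],[241,209],[273,209]],49),("tray",[[230,112],[286,112],[231,211],[285,211]],10)):
    P=wcast(o,c,q,z);print(n,rect(P),P.mean(0).round(1))
E
python3 plan.py 507 199.5 170 2.4
python3 -m crank '[[[0,-0.1,0,0.03,0],[0,-0.2,0,0.06,0],[-0.01,-0.3,0,0.1,0],[-0.02,-0.4,0,0.125,0],[-0.022,-0.5,0,0.125,0]]]'; python3 plan.py 507 199.5 120 2.4
```

```text
short [576.5, -50.5, 90.0, 35.9, 10.0] [576.6 -50.7  49. ]
tray [576.4, -52.4, 119.5, 66.3, 9.9] [576.4 -52.3  10. ]
t 12.65 pos [560.7 -53.1 164.1] yaw 9.89 F [-0.2  0.4 -1.5] w 64.7
row [-0.019  -0.5162 -0.0118  0.1248]
time: 13.28
position: [506.9, 192.6, 163.4]
eef_rot: [180.0, 0.1, 2.4]
contact_force: [-0.2, -0.1, 0.2]
gripper_width: 93.1
grasp_force: 0.0
t 13.28 pos [506.9 192.6 163.4] yaw 2.37 F [-0.2 -0.1  0.2] w 93.1
row [ 0.0007 -0.0137  0.0869 -0.0006]
```

The short tin is within 2 mm of its tray's centre. Next is the medium tin, with the fingers part-open so that one goes into the gap.

```bash
python3 -m crank '[[[0,-0.007,0.05,0,0.4],[0,-0.014,0.1,0,0.42],[0,-0.014,0.15,0,0.42],[0,-0.014,0.15,0,0.42],[0,-0.014,0.15,0,0.42]]]';python3 plan.py 506 200 14 2.4;python3 - <<'E'
from h import *
cv2.imwrite("pics/w6.png",manip.read_camera("wrist")["img"])
E
```

```text
time: 13.9
position: [508.0, 198.3, 90.2]
eef_rot: [180.0, 0.0, 2.4]
contact_force: [0.2, -0.2, 0.7]
gripper_width: 54.2
grasp_force: 0.0
t 13.9 pos [508.  198.3  90.2] yaw 2.39 F [ 0.2 -0.2  0.7] w 54.2
row [-3.800e-03 -3.600e-03  1.524e-01 -1.000e-04]
```

View pics/w6.png

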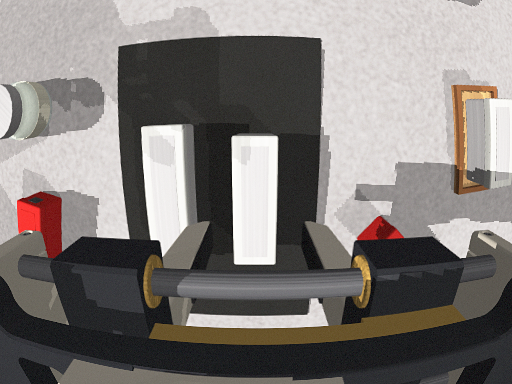

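The medium tin's top, (232,136)–(275,264), is centred between the fingers. The left finger tip is heading into the gap beside the long tin, whose right edge is at about column 195.

```bash
python3 - <<'E'
from h import *
o,c=wrist()
for n,q in(("med",[[232,137],[277,137],[235,264],[275,264]]),("longedge",[[191,126],[196,222]])):
    P=wcast(o,c,q,48);print(n,P.mean(0).round(1),P.round(1).tolist())
E
python3 plan.py 506 200 14 2.4
```

```text
med [506.8 199.7  48. ] [[561.3, 219.8, 48.0], [562.8, 184.6, 48.0], [450.9, 214.9, 48.0], [452.4, 179.5, 48.0]]
longedge [529.2 250.9  48. ] [[569.3, 252.9, 48.0], [489.1, 248.9, 48.0]]
t 14.0 pos [508.3 198.3  90.7] yaw 2.39 F [-0.5 -0.   0.5] w 54.1
row [-0.0044 -0.0035  0.1535 -0.0002]
```

```bash
python3 -m crank '[[[-0.003,-0.002,0.04,0,0.42],[-0.003,-0.002,0.08,0,0.42],[-0.003,-0.002,0.12,0,0.42],[-0.003,-0.002,0.153,0,0.42],[-0.003,-0.002,0.153,0,0.42]]]';python3 -m crank '[[[0,0,0,0,0.6],[0,0,0,0,0.75],[0,0,0,0,0.75],[0,0,0,0,0.75]]]' 30; python3 plan.py 506 200 14 2.4
```

```text
time: 14.62
position: [505.9, 199.1, 13.0]
eef_rot: [180.0, 0.1, 2.4]
contact_force: [-1.6, 0.4, -0.0]
gripper_width: 53.6
grasp_force: 0.0
time: 15.12
position: [506.7, 199.4, 14.2]
eef_rot: [-180.0, -0.1, 2.4]
contact_force: [-0.1, 1.7, 5.7]
gripper_width: 35.3
grasp_force: 30.0
t 15.12 pos [506.7 199.4  14.2] yaw 2.4 F [-0.1  1.7  5.7] w 35.3
row [-0.0014 -0.0013  0.0004 -0.    ]
```

```bash
python3 -m crank '[[[0,0,-0.04,0,0.75],[0,0,-0.1,0,0.75],[0,0,-0.16,0,0.75],[0,0,-0.2,0,0.75],[0,0,-0.2,0,0.75]]]'; python3 -m crank '[[[0,0.06,0,-0.02,0.75],[0,0.16,0,-0.05,0.75],[0,0.26,0,-0.08,0.75],[-0.01,0.36,0,-0.1,0.75],[-0.02,0.46,0,-0.123,0.75]]]';python3 plan.py 505.5 -225.5 115 9.8
```

```text
time: 15.75
position: [506.8, 199.4, 114.5]
eef_rot: [-180.0, -0.1, 2.4]
contact_force: [-0.3, -0.7, -1.5]
gripper_width: 35.2
grasp_force: 30.0
time: 16.38
position: [505.0, -32.5, 112.3]
eef_rot: [-180.0, 0.1, 9.8]
contact_force: [1.4, 0.3, -1.7]
gripper_width: 35.3
grasp_force: 30.0
t 16.38 pos [505.  -32.5 112.3] yaw 9.82 F [ 1.4  0.3 -1.7] w 35.3
row [-0.0648  0.3805 -0.0055  0.0004]
```

```bash
python3 -m crank '[[[-0.01,0.08,0,0,0.75],[-0.03,0.18,0,0,0.75],[-0.05,0.28,0,0,0.75],[-0.06,0.36,0,0,0.75],[-0.062,0.38,0,0,0.75]]]';python3 -m crank '[[[0,0,0,0,0.75],[0,0,0,0,0.75]]]';python3 plan.py 505.5 -225.5 115 9.8;python3 - <<'E'
from h import *
cv2.imwrite("pics/w7.png",manip.read_camera("wrist")["img"])
E
```

```text
time: 17.0
position: [506.9, -225.2, 112.1]
eef_rot: [-179.9, 0.1, 9.6]
contact_force: [-0.5, 0.2, -1.2]
gripper_width: 35.7
grasp_force: 30.0
time: 17.25
position: [507.4, -222.2, 113.1]
eef_rot: [-180.0, 0.0, 9.8]
contact_force: [-0.3, -0.7, -0.8]
gripper_width: 36.0
grasp_force: 30.0
t 17.25 pos [ 507.4 -222.2  113.1] yaw 9.84 F [-0.3 -0.7 -0.8] w 36.0
row [-0.0049  0.0058 -0.0038  0.0006]
```

View pics/w7.png

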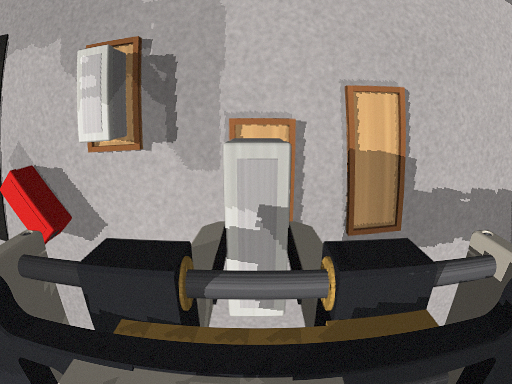

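The held medium tin's front top edge is at about row 142. The medium tray's far rim corners are at (229,119) and (294,119), and the long tray's corners are (346,87), (406,87), (347,234) and (401,229).

```bash
python3 - <<'E'
from h import *
o,c=wrist()
z=o["position"][2];w=np.radians(o["eef_rot"][2]);u=np.array([np.cos(w),np.sin(w)]);v=np.array([np.sin(w),-np.cos(w)])
for q,zz in(([[224,142],[289,142]],z-11+45),([[229,119],[294,119]],10)):
    P=wcast(o,c,q,zz)[:,:2]-np.array(o["position"])[:2];print((P@u).round(1),(P@v).round(1))
P=wcast(o,c,[[346,87],[407,87],[347,234],[401,230]],10);print(rect(P),P.mean(0).round(1))
E
```

```text
[56.6 56.6] [-17.3  17.2]
[67.6 67.8] [-27.2  36.8]
[556.1, -344.3, 161.1, 70.4, 12.7] [ 555.7 -345.1   10. ]
```

```bash
python3 -m crank '[[[-0.007,0.008,0.03,0,0.75],[-0.007,0.008,0.08,0,0.75],[-0.007,0.008,0.13,0,0.75],[-0.007,0.008,0.16,0,0.75],[-0.007,0.008,0.16,0,0.75]]]';python3 -m crank '[[[0,0,0,0,0.75]]]'; python3 plan.py 504 -226 15.2 9.8
```

```text
time: 17.98
position: [504.2, -227.7, 32.4]
eef_rot: [-179.9, 0.1, 9.8]
contact_force: [0.2, -0.5, -1.9]
gripper_width: 35.8
grasp_force: 30.0
time: 18.1
position: [505.3, -228.3, 34.2]
eef_rot: [180.0, -0.0, 9.8]
contact_force: [0.8, 0.1, -0.6]
gripper_width: 35.4
grasp_force: 30.0
t 18.1 pos [ 505.3 -228.3   34.2] yaw 9.78 F [ 0.8  0.1 -0.6] w 35.4
row [-0.0017 -0.0049  0.0379 -0.0003]
```

```bash
python3 -m crank '[[[-0.001,-0.002,0.02,0,0.75],[-0.001,-0.002,0.033,0,0.75],[-0.001,-0.002,0.036,0,0.75],[-0.001,-0.002,0.037,0,0.75],[-0.001,-0.002,0.037,0,0.75]]]';python3 plan.py 504 -226 15.2 9.8
python3 -m crank '[[[0,0,0,0,0.6],[0,0,0,0,0.4],[0,0,0,0,0.3],[0,0,0,0,0.3],[0,0,-0.05,0,0.3]]]'; python3 -m crank '[[[0,0,-0.1,0,0.3],[0,0,-0.2,0,0.3],[-0.02,0,-0.25,0,0.3],[-0.04,0,-0.25,0,0.3],[-0.04,0,-0.25,0,0.3]]]';python3 plan.py 505 274.6 180 2.4
python3 - <<'E'
from h import *
cv2.imwrite("pics/w8.png",manip.read_camera("wrist")["img"])
E
```

```text
time: 18.73
position: [504.1, -227.1, 15.2]
eef_rot: [-180.0, 0.0, 9.8]
contact_force: [-2.9, 1.7, 2.8]
gripper_width: 35.6
grasp_force: 30.0
t 18.73 pos [ 504.1 -227.1   15.2] yaw 9.78 F [-2.9  1.7  2.8] w 35.6
row [ 0.0001 -0.0022  0.0001 -0.0004]
time: 19.35
position: [503.2, -226.6, 39.0]
eef_rot: [-179.9, 0.1, 9.8]
contact_force: [1.0, 0.0, -0.5]
gripper_width: 64.3
grasp_force: 0.0
time: 19.98
position: [483.5, -230.4, 163.9]
eef_rot: [-179.9, 0.1, 9.7]
contact_force: [1.2, -0.5, -1.1]
gripper_width: 64.7
grasp_force: 0.0
t 19.98 pos [ 483.5 -230.4  163.9] yaw 9.74 F [ 1.2 -0.5 -1.1] w 64.7
row [ 0.2133 -0.9881 -0.0322  0.1224]
```

View pics/w8.png

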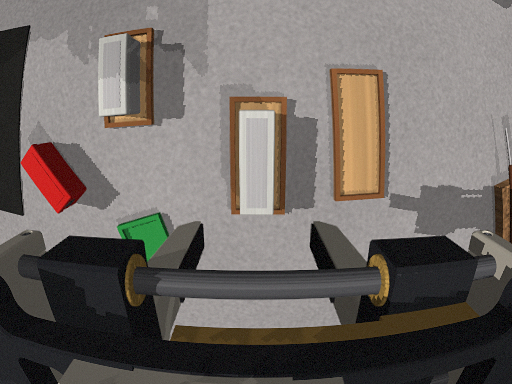

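The medium tin is in its tray, with its top at (239,110)–(273,213) and the rim at (230,97)–(285,213). I'll check the offset and go for the long tin.

```bash
python3 - <<'E'
from h import *
o,c=wrist()
for n,q,z in(("med",[[239,110],[274,110],[240,213],[273,213]],49),("tray",[[230,97],[286,97],[231,213],[285,213]],10),("ltray",[[330,69],[382,69],[335,199],[384,196]],10)):
    P=wcast(o,c,q,z);print(n,rect(P),P.mean(0).round(1))
E
python3 -m crank '[[[0.04,-0.1,0,0.03,0],[0.08,-0.22,0,0.06,0],[0.12,-0.34,0,0.1,0],[0.14,-0.46,0,0.122,0],[0.15,-0.58,0,0.122,0]]]'; python3 plan.py 505 275 165 2.4
```

```text
med [505.1, -226.4, 109.7, 35.8, 9.8] [ 505.1 -226.4   49. ]
tray [506.8, -227.9, 139.1, 66.2, 9.8] [ 506.8 -227.9   10. ]
ltray [556.4, -343.8, 159.7, 66.7, 13.9] [ 556.4 -343.8   10. ]
time: 20.7
position: [508.8, 70.2, 164.0]
eef_rot: [-180.0, 0.1, 2.4]
contact_force: [0.7, -0.7, -0.1]
gripper_width: 92.8
grasp_force: 0.0
t 20.7 pos [508.8  70.2 164. ] yaw 2.45 F [ 0.7 -0.7 -0.1] w 92.8
row [ 0.0099 -0.4096 -0.002   0.0008]
```

```bash
python3 -m crank '[[[0,-0.1,0,0,0],[0.005,-0.2,0,0,0],[0.01,-0.3,0,0,0],[0.01,-0.38,0,0,0.2],[0.01,-0.41,0,0,0.2]]]'; python3 -m crank '[[[0,0,0.03,0,0.2],[0,0,0.06,0,0.2],[0,0,0.06,0,0.2]]]'; python3 plan.py 504.5 275 14 2.4;python3 - <<'E'
from h import *
cv2.imwrite("pics/w9.png",manip.read_camera("wrist")["img"])
E
```

```text
time: 21.32
position: [504.7, 274.8, 163.8]
eef_rot: [180.0, 0.1, 2.6]
contact_force: [-0.5, -0.2, -0.2]
gripper_width: 78.1
grasp_force: 0.0
time: 21.7
position: [504.7, 271.5, 133.2]
eef_rot: [179.9, 0.2, 2.4]
contact_force: [0.5, -0.3, -0.1]
gripper_width: 74.4
grasp_force: 0.0
t 21.7 pos [504.7 271.5 133.2] yaw 2.38 F [ 0.5 -0.3 -0.1] w 74.4
row [-1.000e-04 -7.000e-03  2.384e-01 -4.000e-04]
```

View pics/w9.png

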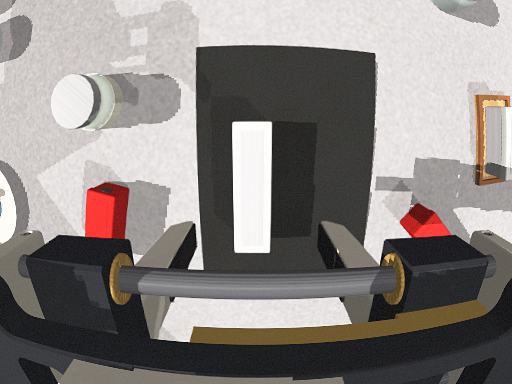

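The long tin's top is at (232,122)–(271,252), about 4 mm left of the finger centre line and consistent with y ≈ 275. I'll grasp it.

```bash
python3 -m crank '[[[0,-0.007,0.06,0,0.2],[0,-0.007,0.12,0,0.2],[0,-0.007,0.18,0,0.2],[0,-0.007,0.23,0,0.2],[0,-0.007,0.24,0,0.2]]]';python3 plan.py 504.5 275 14 2.4; python3 -m crank '[[[0,0,0,0,0.3],[0,0,0,0,0.75],[0,0,0,0,0.75],[0,0,0,0,0.75],[0,0,0,0,0.75]]]' 30; python3 plan.py 504.5 275 14 2.4
```

```text
time: 22.38
position: [504.8, 275.8, 14.2]
eef_rot: [180.0, 0.1, 2.4]
contact_force: [0.2, 0.3, 0.8]
gripper_width: 74.4
grasp_force: 0.0
t 22.38 pos [504.8 275.8  14.2] yaw 2.42 F [0.2 0.3 0.8] w 74.4
row [-0.0007  0.0016  0.0003  0.0004]
time: 23.0
position: [505.3, 276.5, 15.3]
eef_rot: [-180.0, -0.0, 2.5]
contact_force: [0.2, -0.9, 2.9]
gripper_width: 35.6
grasp_force: 30.0
t 23.0 pos [505.3 276.5  15.3] yaw 2.46 F [ 0.2 -0.9  2.9] w 35.6
row [-0.0018  0.0029  0.0027  0.001 ]
```

```bash
python3 -m crank '[[[0,0,-0.04,0,0.75],[0,0,-0.1,0,0.75],[0,0,-0.16,0,0.75],[0,0,-0.2,0,0.75],[0,0,-0.2,0,0.75]]]'; python3 -m crank '[[[0,0.06,0,-0.02,0.75],[0,0.16,0,-0.05,0.75],[0,0.26,0,-0.09,0.75],[0,0.36,0,-0.14,0.75],[0,0.46,0,-0.19,0.75]]]';python3 plan.py 556 -344 118 13.8
```

```text
time: 23.62
position: [505.7, 276.8, 116.0]
eef_rot: [-180.0, -0.1, 2.5]
contact_force: [-0.2, 0.2, -2.6]
gripper_width: 35.5
grasp_force: 30.0
time: 24.25
position: [514.3, 45.2, 113.8]
eef_rot: [-180.0, 0.1, 14.0]
contact_force: [0.8, 0.5, -1.4]
gripper_width: 35.1
grasp_force: 30.0
t 24.25 pos [514.3  45.2 113.8] yaw 13.96 F [ 0.8  0.5 -1.4] w 35.1
row [-0.1068  0.7755 -0.0085  0.0027]
```

```bash
python3 -m crank '[[[-0.02,0.1,0,0,0.75],[-0.04,0.22,0,0,0.75],[-0.05,0.34,0,0,0.75],[-0.06,0.46,0,0,0.75],[-0.07,0.56,0,0,0.75]]]';python3 plan.py 556 -344 118 13.8
```

```text
time: 24.88
position: [547.5, -235.5, 113.5]
eef_rot: [-179.9, 0.1, 13.8]
contact_force: [1.3, 0.6, -1.8]
gripper_width: 35.2
grasp_force: 30.0
t 24.88 pos [ 547.5 -235.5  113.5] yaw 13.81 F [ 1.3  0.6 -1.8] w 35.2
row [-3.540e-02  2.147e-01 -9.000e-03  2.000e-04]
```

```bash
python3 -m crank '[[[-0.01,0.08,0,0,0.75],[-0.03,0.16,0,0,0.75],[-0.034,0.212,0,0,0.75],[-0.034,0.212,0,0,0.75],[-0.034,0.212,0,0,0.75]]]';python3 -m crank '[[[0,0,0,0,0.75],[0,0,0,0,0.75]]]';python3 plan.py 556 -344 118 13.8;python3 - <<'E'
from h import *
cv2.imwrite("pics/w10.png",manip.read_camera("wrist")["img"])
E
```

```text
time: 25.5
position: [556.6, -339.6, 113.8]
eef_rot: [-179.9, 0.1, 13.9]
contact_force: [0.6, 1.2, -2.5]
gripper_width: 35.5
grasp_force: 30.0
time: 25.75
position: [557.1, -339.8, 115.1]
eef_rot: [-180.0, 0.0, 13.9]
contact_force: [0.4, 0.7, -1.8]
gripper_width: 35.5
grasp_force: 30.0
t 25.75 pos [ 557.1 -339.8  115.1] yaw 13.9 F [ 0.4  0.7 -1.8] w 35.5
row [-0.0042  0.0076 -0.0059  0.0017]
```

View pics/w10.png

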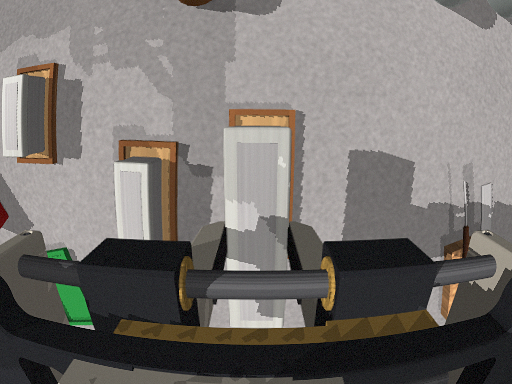

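The long tin's front top edge is at about (257,128), and the long tray's far rim corners are at (229,109) and (294,109).

```bash
python3 - <<'E'
from h import *
o,c=wrist()
z=o["position"][2];w=np.radians(o["eef_rot"][2]);u=np.array([np.cos(w),np.sin(w)]);v=np.array([np.sin(w),-np.cos(w)])
for q,zz in(([[224,128],[289,128]],z-12+45),([[229,109],[294,109]],10)):
    P=wcast(o,c,q,zz)[:,:2]-np.array(o["position"])[:2];print((P@u).round(1),(P@v).round(1))
E
```

```text
[64. 64.] [-17.3  17.1]
[77.6 77.9] [-27.2  36.9]
```

```bash
python3 -m crank '[[[-0.003,0.008,0.03,0,0.75],[-0.003,0.008,0.08,0,0.75],[-0.003,0.008,0.13,0,0.75],[-0.003,0.008,0.16,0,0.75],[-0.003,0.008,0.16,0,0.75]]]';python3 -m crank '[[[0,0,0,0,0.75]]]'; python3 plan.py 556 -344 16.3 13.8
```

```text
time: 26.48
position: [555.9, -344.4, 33.7]
eef_rot: [-179.9, 0.1, 13.9]
contact_force: [-0.4, 0.2, -2.0]
gripper_width: 35.4
grasp_force: 30.0
time: 26.6
position: [557.0, -345.1, 35.8]
eef_rot: [179.9, -0.0, 13.9]
contact_force: [0.3, -0.1, -2.0]
gripper_width: 35.5
grasp_force: 30.0
t 26.6 pos [ 557.  -345.1   35.8] yaw 13.86 F [ 0.3 -0.1 -2. ] w 35.5
row [-0.0014 -0.0026  0.039   0.001 ]
```

```bash
python3 -m crank '[[[0,-0.001,0.02,0,0.75],[0,-0.001,0.033,0,0.75],[0,-0.001,0.037,0,0.75],[0,-0.001,0.038,0,0.75],[0,-0.001,0.038,0,0.75]]]';python3 plan.py 556 -344 16 13.8
python3 -m crank '[[[0,0,0,0,0.6],[0,0,0,0,0.4],[0,0,0,0,0.3],[0,0,0,0,0.3],[0,0,-0.05,0,0.3]]]'; python3 -m crank '[[[0,0,-0.1,0,0.3],[0,0,-0.2,0,0.3],[-0.02,0,-0.25,0,0.3],[-0.04,0,-0.25,0,0.3],[-0.04,0,-0.25,0,0.3]]]'
python3 - <<'E'
from h import *
cv2.imwrite("pics/w11.png",manip.read_camera("wrist")["img"])
E
```

```text
time: 27.22
position: [556.3, -344.2, 16.3]
eef_rot: [-180.0, 0.0, 13.9]
contact_force: [-2.7, 2.0, 3.5]
gripper_width: 35.4
grasp_force: 30.0
t 27.23 pos [ 556.3 -344.2   16.3] yaw 13.86 F [-2.7  2.   3.5] w 35.4
row [-0.0006 -0.0006  0.0006  0.001 ]
time: 27.85
position: [555.4, -343.6, 39.6]
eef_rot: [-179.9, 0.1, 13.9]
contact_force: [-0.2, -0.5, -0.3]
gripper_width: 64.7
grasp_force: 0.0
time: 28.48
position: [536.0, -348.9, 164.7]
eef_rot: [-179.9, 0.1, 13.8]
contact_force: [-0.0, 0.5, -0.3]
gripper_width: 65.3
grasp_force: 0.0
```

View pics/w11.png

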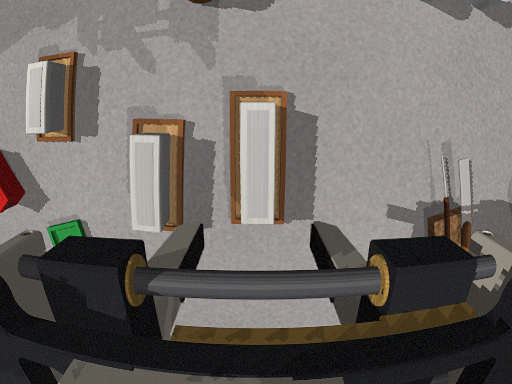

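The long tin lies level in its tray, with its top at (240,102)–(273,222) inside the rim (230,91)–(285,223). The other two are still seated. I'll do a final numeric check, then hand in.

```bash
python3 -m crank '[[[0,0,0,0,0.3],[0,0,0,0,0.3],[0,0,0,0,0.3],[0,0,0,0,0.3],[0,0,0,0,0.3]]]'; python3 - <<'E'
from h import *
o,c=wrist()
R=[]
for n,q,z in(("long",[[240,102],[275,102],[240,222],[273,222]],49),("tray",[[230,91],[287,91],[231,223],[285,222]],10)):
    P=wcast(o,c,q,z);print(n,rect(P));R.append(P.mean(0)[:2])
d=np.linalg.norm(R[0]-R[1]);print(d)
if d<7: print(manip.close_job())
E
```

```text
time: 29.15
position: [537.0, -349.0, 166.0]
eef_rot: [-180.0, -0.0, 13.9]
contact_force: [-0.4, -0.3, -0.4]
gripper_width: 64.8
grasp_force: 0.0
long [556.9, -344.4, 129.6, 36.5, 13.6]
tray [556.8, -345.9, 160.2, 67.4, 14.0]
1.5726710075691974
the job is handed in; nothing more can be done
None
```

All three tins are lying in the trays for their lengths, each within about 3 mm of its tray's centre by the wrist camera; the jars were not touched, and the job was handed in after about 29 s of robot time, with no verdict returned.

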